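# Wind a soil core up by one slice

### The job

The soil core in the extruder has to come up by one slice: push the index bolt right out of the handwheel's notch, push the wheel by its upright handle through exactly one full turn clockwise (seen from above), and push the bolt fully home into the notch again. Only push with the fingers: do not grip the handle or the bolt, do not wind the wheel backwards or past the notch, and do not touch the core. Leave the open tin, the wash bottle and the two vials standing where they are.

Things in the scene. Friction and masses are not known exactly. Their poses are not given: they have to be found in the camera images.
- extruder: bench-top core extruder, immovable: grey foot plate 130 x 400 mm, aluminium bridge 78 x 385 mm, its top 138 mm above the bench. Origin on the bench under the wheel's vertical axis; z up; y along the bridge: the clear core tube stands at y = -150 mm, the index bolt lies at the +y end; the handle rests on the -x side
- wheel (a joint): angle of the grey three-spoked handwheel about the vertical through the extruder's origin: 0 with the handle at -x of the extruder and the notch facing the bolt (start, within 0.02), grows CLOCKWISE seen from above, 6.283 after one turn. Rim: bar 14 mm thick on a 72 mm radius, top 169 mm above the bench; hub top 181 mm. Stiff (3 N at the handle), stays where left; lifts the core 10 mm a turn
- notch (a point): bottom of the notch in the wheel's forked lug, 85 mm from the axis, 162 mm above the bench; a quarter turn clockwise ahead of the handle. The lug stands out from the rim to 102 mm from the axis, 14 mm high. Notch 17 mm wide, flaring to 32 mm at the mouth, so that the bolt pushed in draws the wheel true from up to about 0.08 rad off
- handle: black upright handle on the wheel's rim; round, 20 mm thick, 169 to 224 mm above the bench; its grip turns freely on its pin. Origin 72 mm from the wheel's axis, 162 mm above the bench; z up along the handle
- handle_mid (a point): middle of the handle's grip, 72 mm from the wheel's axis, 198 mm above the bench
- bolt (a joint): how far the index bolt has slid out along the extruder's +y (m): 0 home in the notch (start, within 0.001), 0.026 out at its stop; the lug passes from about 0.022. Steel rod 12 mm thick, round nose, axis 162 mm above the bench, in two dark ears at 112 to 120 and 170 to 178 mm from the wheel's axis, tops 172 mm above the bench. Stiff (2.5 N), stays where left
- post_mid (a point): middle of the small black upright post on the bolt, by which it is pushed; at y = 132 mm of the extruder when home, 158 mm when out; this point is 192 mm above the bench. Post round, 14 mm thick, black part 176 to 208 mm above the bench
- core: the brown soil core, 49 mm across, with piston and carriage beneath; it stands in the clear tube (57 mm outside) and rises with the wheel. Origin the extruder's at the start
- core_top (a point): centre of the core's cut face; at the start level with the tube's rim, 10 mm above it after one turn
- tube_rim (a point): centre of the clear tube's top rim, 176 mm above the bench, 150 mm from the wheel's axis
- tin_b: open aluminium moisture tin, 73 mm across, 48 mm high, on the bench beyond the extruder's tube end; origin under its middle
- wash_bottle: white wash bottle with a bent jet, 70 x 111 x 201 mm, on the bench behind the extruder; origin under its middle
- vial_c: larger sample vial with a white cap, 34 mm across, 77 mm high, on the bench in front of the extruder's bolt end; origin under its middle
- vial_a: smaller sample vial with a red cap, 28 mm across, 65 mm high, beside the other; origin under its middle

How it is judged (in metres and radians):
On the way, in this order (a step that is already met when the one before it is completed fails the run):
1. the bolt is pushed out of the notch, the wheel still at its start (value of joint bolt above 0.021 m and value of joint wheel between -0.12 and 0.25 rad), for 0.1 s.
2. the wheel is on its way round, pushed by its handle (value of joint wheel between 2 and 5 rad and contact force between the fingers and handle above 0.3 N).
3. the wheel has made one turn, the bolt still out (value of joint wheel between 6.0832 and 6.4832 rad and value of joint bolt above 0.015 m), for 0.1 s.
At the end, for the whole second after the job is handed in: The wheel rests one turn on from its start (within 0.08 rad), the bolt is home in the notch (within 4 mm), and the core stands 9.7 to 10.3 mm out of the tube (value of joint wheel between 6.2032 and 6.3632 rad and z of core_top in the frame of tube_rim between 0.0097 and 0.0103 m and value of joint bolt below 0.004 m and velocity of joint wheel between -0.02 and 0.02 rad/s); the robot touches nothing.
It fails at once if the wheel is wound past the notch (more than 0.3 rad beyond one turn) (value of joint wheel above 6.5832 rad).
It fails at once if the wheel is wound backwards from its start (more than 0.25 rad) (value of joint wheel below -0.25 rad).
It fails at once if the handle or the bolt's post is gripped between the fingers ((horizontal distance between the grasp point and handle_mid below 0.007 m and contact force between the fingers and handle above 0.5 N) or (horizontal distance between the grasp point and post_mid below 0.007 m and contact force between the fingers and bolt above 0.5 N)).
It fails at once if the core is touched (contact force between any of the fingers, the arm and core above 0.3 N).
It fails at once if the tin, the wash bottle or a vial is moved by more than 15 mm or lifted (distance of any of tin_b, wash_bottle, vial_c, vial_a from where it was at the start of the episode above 0.015 m).
It also fails if it takes over 72 s, if anything falls off the work surface, if the arm or the gripper's body presses on something with over 40 N, if the wrist force passes 120 N, or if a joint passes its speed limit or range.

### The arm

A 6-joint arm with a two-finger parallel gripper is mounted at the origin on a cart in front of the work surface, level with it; the furniture and walls round the work are solid. World frame = base frame: x ahead of the robot, y to its left, z up, the work surface at z = 0. Lengths are in m, angles in degrees, forces in N, time in s.
With the tool pointing down it reaches from about 0.35 to 0.875 m from the base axis. Payload 4.2 kg.
Tool frame: the origin (TCP) lies midway between the tips of the shut fingers; the grasp point (between the pads) lies r.grasp_offset behind it (r.grasp_offset is the distance from the TCP to the grasp point, in m); z points along the fingers, y is the direction in which the jaws open and shut (so a half turn about z gives the same grasp; the last joint's range is limited). The gripper opens to 87 mm and grips with 3 to 60 N. Pads are 19 mm wide; open, the fingers measure 117 mm over their backs; the gripper's body (75 mm by 190 mm) begins 51 mm behind the grasp point.
Start: joints at [86.15, 22.042, 0.453, 0, -68.411, -14.817], TCP at [0.2, 0.592, 0.223] pointing down, gripper open.
Joint ranges: [-179.83, 179.83], [-69.29, 118.12], [-61.27, 80.66], [-181.25, 117.63], [-171.15, -9.14], [-177.46, 177.46]. Speed limits (degrees/s): [159.86, 159.86, 180, 180, 180, 180].

### API

Orientations are given as a 3x3 rotation matrix whose columns are the frame's x, y, z axes.
In Python, from station import sense, optics, r gives the robot as it stands. The module is installed in compiled form; this text tells all that it offers.
- The arm moves only by the tool servo_tool, never from a script. Its argument "deltas" is a list of rows, each an object with "slide": the shift along the tool's x, y, z in units of 25 mm (1.0 is 25 mm), a list of three; "spin": the turn about the tool's z in units of 8 degrees (1.0 is 8 degrees). A call has 1 to 10 rows; each row shifts and turns the pose as measured when the row begins, along the tool's axes as they then stand; what a row does not reach is not made up. A row lasts 1/10 s, in which the tool goes at most 50 mm and 8.59 degrees, less where a joint would pass 70% of its speed; a pose out of reach is approached as far as the arm can. A call is refused whole if a number of a shift passes 1 or a number of a turn 1, either way. A call with a gripper value outside its range is refused whole. "gripper" is the closure in counts, from 0 (fully open) to 255 (shut), set as the call begins (left out, the last holds). The fingers move at their own pace and stop on an object; the grip force is fixed at half the most. Time passes only in rows, so rows that do not move let the fingers close. It gives the time, the measured TCP pose, the force and the opening at its end, in the units of the state.
- sense(): the state, without advancing time (a new reading comes with each control period).
- optics.capture(name): name is "side" or "top"; returns a dict with "frame" (384x512x3 uint8, red, green, blue), "camera_matrix" (3x3 intrinsics, pixels), "eye" and "rotation" of the camera in the world. Camera axes: x right, y down, z forward; pixel columns grow to the right and rows downward; lengths in m; the calibration is good to about 2 mm. A picture is of the moment at which its call begins. There is no depth.
- r.finish_job(): hands the job in, once; it reports no verdict.
The state is a dict: "time_s": time; "joints": joint angles; "joint_velocities": joint speeds; "effort": joint torques, N m; "tcp_pos": TCP position; "ee_rot": TCP orientation; "wrist_force": force on the tool from outside, world axes, zero at the start; "moment": the same for the moment, N m; "gripper_width": opening from 0.0 (shut) to 1.0 (fully open).
Only numpy, scipy, OpenCV 4.12 (cv2) and the standard library are available. Lean on these libraries where they do the work, as an engineer would, in place of code of your own. Each camera call takes 0.05 s, during which the arm holds its last target.

## Working session

There is one attempt and no reset: what is moved stays moved. The work goes in short steps, Python scripts to look and compute and a tool call to move; the robot and the scene stay as the last step left them, time stands still between calls to the robot, and variables do not carry over. Pictures are saved under pics/ and viewed, and the job is handed in when it is done.

Besides the shell and the picture viewer there is one more tool, called after "Request:" as a command line: name --argument value ..., lists and objects as JSON in quotes. servo_tool: Moves the arm, as the interface text tells. Its arguments: {"type":"object","properties":{"deltas":{"type":"array"},"gripper":{"type":"number"}},"required":["deltas"]}

```bash
mkdir -p pics; python3 - <<'E'
from station import sense, optics, r
import cv2,numpy as np
s=sense();print(s['time_s'],s['tcp_pos'],np.round(s['ee_rot'],3).tolist(),s['wrist_force'],s['gripper_width'],r.grasp_offset)
for n in('side','top'):
    c=optics.capture(n);cv2.imwrite(f'pics/{n}0.png',cv2.resize(c['frame'][:,:,::-1],(800,600),interpolation=cv2.INTER_CUBIC))
    cv2.imwrite(f'pics/{n}0raw.png',c['frame'][:,:,::-1])
    print(n,c['camera_matrix'],c['eye'],c['rotation'])
E
```

```text
0.0 [0.19983131 0.59158114 0.22147889] [[0.947, -0.32, -0.001], [-0.32, -0.947, -0.002], [0.0, 0.002, -1.0]] [ 0.30340188  0.29336517 -0.05393767] 0.999174701464406 0.0187
side [[349.56374621   0.         255.03137985]
 [  0.         349.56374621 188.0850207 ]
 [  0.           0.           1.        ]] [0.69167134 0.75310915 0.55868133] [[-0.98893555  0.08915786 -0.11856374]
 [ 0.14732779  0.49681109 -0.8552621 ]
 [-0.01734955 -0.86326683 -0.50444958]]
top [[381.85983709   0.         252.39250776]
 [  0.         381.85983709 195.85632771]
 [  0.           0.           1.        ]] [0.44577159 0.03655979 1.23267639] [[-0.02700756 -0.98819821  0.15078092]
 [-0.99935524  0.0231213  -0.02746844]
 [ 0.02365801 -0.15142555 -0.98818551]]
```

View pics/side0.png

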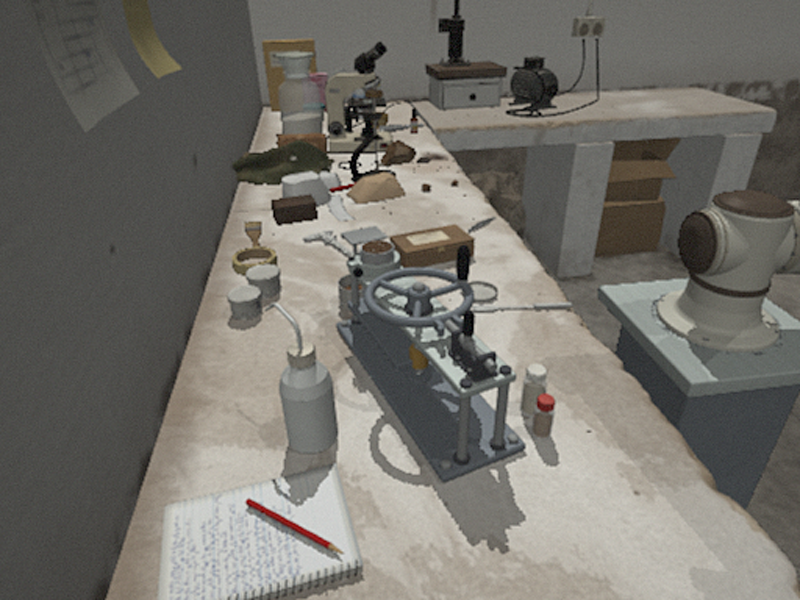

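View pics/top0.png

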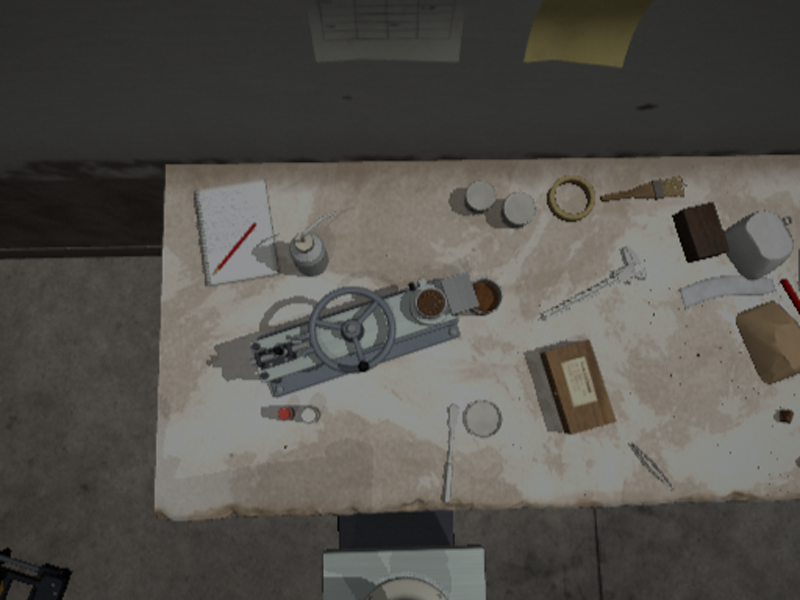

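The side view shows the wheel at (420,297), handle at (463,265), post at (468,325). In the top view the wheel hub is at (352,328), the handle at (363,366), the post near (279,351), and the tube at (431,303). I'll enlarge these.

```bash
python3 - <<'E'
import cv2
a=cv2.imread('pics/top0raw.png');s=cv2.imread('pics/side0raw.png')
cv2.imwrite('pics/topc.png',cv2.resize(a[170:270,150:310],(800,500),interpolation=cv2.INTER_CUBIC))
cv2.imwrite('pics/sidec.png',cv2.resize(s[150:310,200:360],(800,800),interpolation=cv2.INTER_CUBIC)[:600])
E
```

```text
(no output)
```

View pics/topc.png

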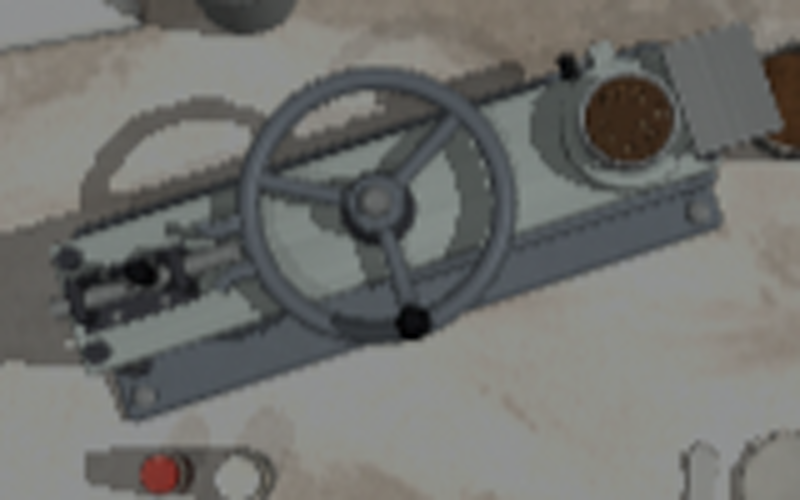

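View pics/sidec.png

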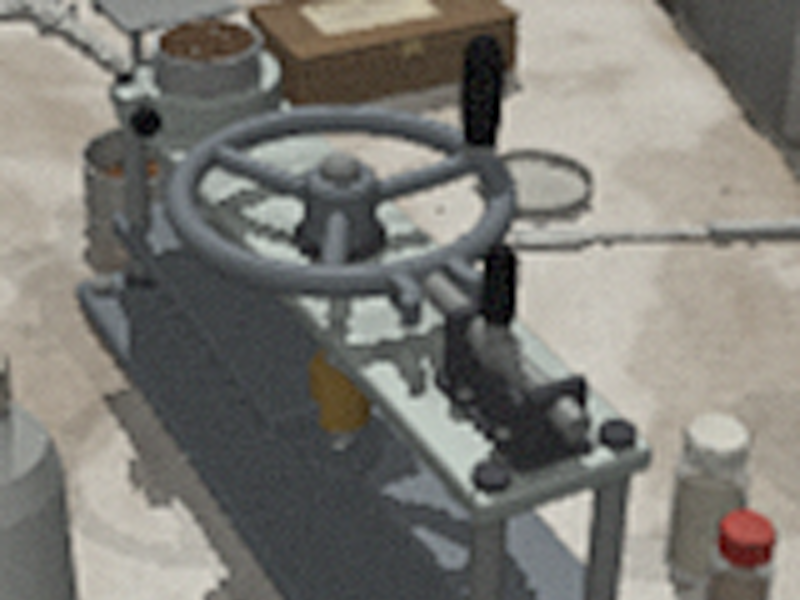

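```bash
cat > h.py <<'E'
import numpy as np,json
from scipy.optimize import least_squares
CAM={'side':(349.56374621,255.03137985,188.0850207,[0.69167134,0.75310915,0.55868133],[[-0.98893555,0.08915786,-0.11856374],[0.14732779,0.49681109,-0.8552621],[-0.01734955,-0.86326683,-0.50444958]]),
'top':(381.85983709,252.39250776,195.85632771,[0.44577159,0.03655979,1.23267639],[[-0.02700756,-0.98819821,0.15078092],[-0.99935524,0.0231213,-0.02746844],[0.02365801,-0.15142555,-0.98818551]])}
def proj(cam,P):
    f,cx,cy,e,R=CAM[cam]; q=(np.asarray(P)-e)@np.array(R)
    return np.array([cx+f*q[0]/q[2],cy+f*q[1]/q[2]])
def ray(cam,u,v,z):
    f,cx,cy,e,R=CAM[cam]; d=np.array(R)@[(u-cx)/f,(v-cy)/f,1]; e=np.array(e)
    return e+d*(z-e[2])/d[2]
def W(x,l):
    c,s=np.cos(x[2]),np.sin(x[2]); return np.array([x[0]+c*l[0]-s*l[1],x[1]+s*l[0]+c*l[1],l[2]])
E
cat > fit.py <<'E'
from h import *
T=lambda u,v:((u+.5)/5-.5+150,(v+.5)/5-.5+170)
S=lambda u,v:((u+.5)/5-.5+200,(v+.5)/5-.5+150)
obs=[('top',T(374,201),(0,0,.181)),('top',T(378,205),(0,0,.163)),('top',T(412,321),(-.072,0,.222)),('top',T(629,117),(0,-.15,.176)),('top',T(141,271),(0,.132,.206)),
('side',S(338,165),(0,0,.179)),('side',S(484,45),(-.072,0,.222)),('side',S(500,252),(0,.132,.206)),('side',S(210,43),(0,-.15,.176)),('side',S(497,322),(0,.132,.176))]
def res(x): return np.concatenate([proj(c,W(x,l))-p for c,p,l in obs])
o=least_squares(res,[.45,.13,.27],loss='soft_l1');print(o.x,np.degrees(o.x[2]));print(res(o.x).reshape(-1,2).round(2))
x=o.x
for n,l in dict(axis=(0,0,0),handle=(-.072,0,.198),post=(0,.132,.192),tube=(0,-.15,.176)).items(): print(n,W(x,l).round(4))
for c,p,l in obs: print(c,l,(ray(c,*p,l[2])-W(x,l)).round(4))
for n,(u,v),z in [('red',(161,473),.065),('white',(238,476),.077)]: print(n,ray('top',*T(u,v),z).round(3))
print('bottle',ray('top',308*.64,243*.64,.1))
E
python3 fit.py
```

```text
[0.57008698 0.08627982 0.2911232 ] 16.68013042043071
[[-0.17 -0.37]
 [-0.65 -0.43]
 [-0.27 -0.37]
 [-0.07  0.16]
 [-1.08 -0.27]
 [ 0.7  -0.98]
 [ 0.29 -0.93]
 [ 0.1  -0.37]
 [-0.27 -1.08]
 [-0.03 -1.2 ]]
axis [0.5701 0.0863 0.    ]
handle [0.5011 0.0656 0.198 ]
post [0.5322 0.2127 0.192 ]
tube [ 0.6131 -0.0574  0.176 ]
top (0, 0, 0.181) [-0.001  -0.0005  0.    ]
top (0, 0, 0.163) [-0.0013 -0.0018  0.    ]
top (-0.072, 0, 0.222) [-0.001  -0.0007 -0.    ]
top (0, -0.15, 0.176) [ 0.0005 -0.0002 -0.    ]
top (0, 0.132, 0.206) [-0.0008 -0.0029 -0.    ]
side (0, 0, 0.179) [0.0023 0.0041 0.    ]
side (-0.072, 0, 0.222) [ 0.0018  0.0045 -0.    ]
side (0, 0.132, 0.206) [ 0.0005  0.0012 -0.    ]
side (0, -0.15, 0.176) [0.     0.0065 0.    ]
side (0, 0.132, 0.176) [0.001  0.0039 0.    ]
red [0.422 0.221 0.065]
white [0.419 0.174 0.077]
bottle [0.74655413 0.16977317 0.1       ]
```

Request:
servo_tool --deltas '[{"slide": [0, 0, -0.4], "spin": -0.9}, {"slide": [0, 0, -0.4], "spin": -0.9}, {"slide": [0, 0, -0.4], "spin": -0.9}, {"slide": [0, 0, -0.4], "spin": -0.9}, {"slide": [0, 0, -0.4], "spin": -0.9}, {"slide": [0, 0, 0], "spin": 0}]' --gripper 255

```text
time_s: 0.7
tcp_pos: [0.1992, 0.5897, 0.2686]
ee_rot: [[0.947, 0.32, -0.003], [0.32, -0.947, -0.011], [-0.007, 0.01, -1.0]]
wrist_force: [0.7, -1.2, -0.6]
gripper_width: 0.539
```

```bash
cat > st.py <<'E'
from station import sense
import numpy as np
X=[.5701,.0863,.2911]
s=sense();p=np.array(s['tcp_pos']);R=np.array(s['ee_rot'])
c,sn=np.cos(X[2]),np.sin(X[2]);d=p[:2]-X[:2]
e=np.array([c*d[0]+sn*d[1],-sn*d[0]+c*d[1]])
f=np.array(s['wrist_force']);fe=[c*f[0]+sn*f[1],-sn*f[0]+c*f[1],f[2]]
print('t%.2f ext mm'%s['time_s'],(e*1000).round(1),'z',round(p[2]*1000,1),'yaw rel ext deg',round(np.degrees(np.arctan2(R[1,0],R[0,0]))-np.degrees(X[2]),2),'tilt',R[:2,2].round(4),'F',np.round(fe,1),'g',round(s['gripper_width'],3),'j',np.round(s['joints'],0))
E
python3 st.py
```

```text
t0.70 ext mm [-210.8  588.7] z 268.6 yaw rel ext deg 2.01 tilt [-0.003  -0.0114] F [ 0.4 -1.3 -0.6] g 0.539 j [ 86.  21.   5.  -0. -75.  23.]
```

Request:
servo_tool --deltas '[{"slide": [0.42, 0.98, 0], "spin": 0.25}, {"slide": [0.42, 0.98, 0], "spin": 0}, {"slide": [0.42, 0.98, 0], "spin": 0}, {"slide": [0.42, 0.98, 0], "spin": 0}, {"slide": [0.42, 0.98, 0], "spin": 0}, {"slide": [0.42, 0.98, 0], "spin": 0}, {"slide": [0.42, 0.98, 0], "spin": 0}, {"slide": [0.42, 0.98, 0], "spin": 0}, {"slide": [0.42, 0.98, 0], "spin": 0}, {"slide": [0.42, 0.98, 0], "spin": 0}]'

```text
time_s: 1.7
tcp_pos: [0.3691, 0.374, 0.2601]
ee_rot: [[0.966, 0.26, -0.012], [0.26, -0.965, -0.026], [-0.018, 0.022, -1.0]]
wrist_force: [-0.2, 0.4, 0.7]
gripper_width: 0.007
```

```bash
python3 st.py
```

```text
t1.70 ext mm [-110.   333.3] z 260.1 yaw rel ext deg -1.63 tilt [-0.0118 -0.0257] F [-0.1  0.5  0.7] g 0.007 j [ 63.  12.  -9.   0. -71.  42.]
```

Request:
servo_tool --deltas '[{"slide": [0.3, 0.6, 0], "spin": -0.1}, {"slide": [0.3, 0.6, 0], "spin": -0.1}, {"slide": [0.3, 0.6, 0], "spin": 0}, {"slide": [0.3, 0.6, 0], "spin": 0}, {"slide": [0.3, 0.6, 0], "spin": 0}, {"slide": [0.3, 0.6, 0], "spin": 0}, {"slide": [0.3, 0.6, 0], "spin": 0}, {"slide": [0.3, 0.6, 0], "spin": 0}, {"slide": [0.3, 0.6, 0], "spin": 0}, {"slide": [0.3, 0.6, 0], "spin": 0}]'

```text
time_s: 2.7
tcp_pos: [0.4821, 0.239, 0.2524]
ee_rot: [[0.967, 0.254, -0.025], [0.253, -0.967, -0.036], [-0.034, 0.028, -0.999]]
wrist_force: [-0.4, -0.1, 0.2]
gripper_width: 0.004
```

```bash
python3 st.py
```

```text
t2.70 ext mm [-40.5 171.5] z 252.4 yaw rel ext deg -2.02 tilt [-0.0253 -0.0357] F [-0.4 -0.   0.2] g 0.004 j [ 44.  14.  -8.   0. -71.  61.]
```

Request:
servo_tool --deltas '[{"slide": [0.3, 0.6, 0], "spin": -0.1}, {"slide": [0.3, 0.6, 0], "spin": -0.1}, {"slide": [0.3, 0.6, 0], "spin": -0.1}, {"slide": [0.3, 0.6, 0], "spin": 0}, {"slide": [0.3, 0.4, 0], "spin": 0}, {"slide": [0, 0, 0], "spin": 0}]'

```text
time_s: 3.3
tcp_pos: [0.5376, 0.1767, 0.247]
ee_rot: [[0.96, 0.277, -0.035], [0.275, -0.961, -0.04], [-0.044, 0.029, -0.999]]
wrist_force: [1.1, 0.2, 0.9]
gripper_width: 0.004
```

```bash
python3 st.py
```

```text
t3.30 ext mm [-5.2 95.9] z 247.0 yaw rel ext deg -0.68 tilt [-0.0347 -0.0399] F [ 1.1 -0.2  0.9] g 0.004 j [ 35.  17.  -4.   1. -72.  71.]
```

Request:
servo_tool --deltas '[{"slide": [0, 0, 0], "spin": 0}, {"slide": [0, 0, 0], "spin": 0}, {"slide": [0, 0, 0], "spin": 0}]'

```text
time_s: 3.6
tcp_pos: [0.5365, 0.1774, 0.246]
ee_rot: [[0.961, 0.275, -0.037], [0.274, -0.961, -0.04], [-0.046, 0.029, -0.999]]
wrist_force: [-0.1, -0.1, -0.6]
gripper_width: 0.006
```

```bash
python3 st.py
```

```text
t3.60 ext mm [-6.  96.9] z 246.0 yaw rel ext deg -0.77 tilt [-0.0366 -0.0403] F [-0.2 -0.1 -0.6] g 0.006 j [ 35.  17.  -4.   1. -72.  71.]
```

Request:
servo_tool --deltas '[{"slide": [0.1, 0, 0.9], "spin": -0.1}, {"slide": [0.1, 0, 0.9], "spin": 0}, {"slide": [0.1, 0, 0.4], "spin": 0}]'

```text
time_s: 3.9
tcp_pos: [0.5423, 0.1796, 0.1923]
ee_rot: [[0.956, 0.291, -0.03], [0.29, -0.956, -0.037], [-0.04, 0.026, -0.999]]
wrist_force: [-0.2, 0.2, -0.3]
gripper_width: 0.002
```

```bash
python3 st.py; python3 - <<'E'
from station import optics
import cv2
for n,(a,b,c,d) in dict(top=(150,280,140,310),side=(130,290,200,370)).items():
    f=optics.capture(n)['frame'][a:b,c:d,::-1]
    cv2.imwrite(f'pics/{n}1.png',cv2.resize(f,None,fx=3.5,fy=3.5,interpolation=cv2.INTER_CUBIC))
E
```

```text
t3.90 ext mm [ 0.2 97.4] z 192.3 yaw rel ext deg 0.2 tilt [-0.0303 -0.0366] F [-0.1  0.2 -0.3] g 0.002 j [ 35.  19.  -8.   1. -65.  72.]
```

View pics/side1.png

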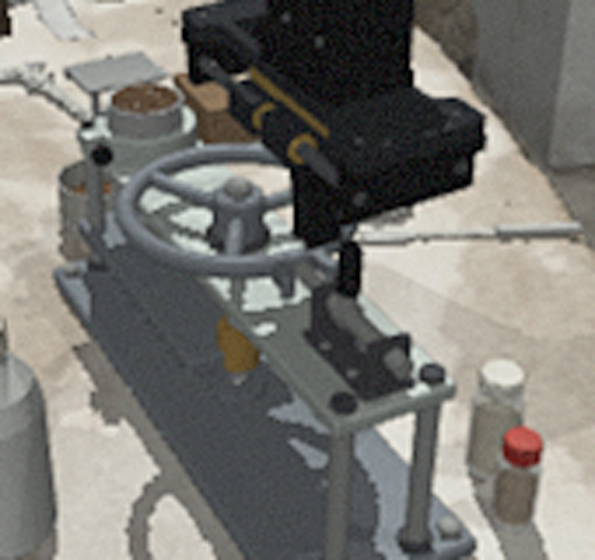

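Request:
servo_tool --deltas '[{"slide": [0, -0.5, 0.1], "spin": 0}, {"slide": [0, -0.4, 0], "spin": 0}, {"slide": [0, -0.3, 0], "spin": 0}]'

```text
time_s: 4.3
tcp_pos: [0.534, 0.2093, 0.1909]
ee_rot: [[0.956, 0.29, -0.029], [0.289, -0.956, -0.038], [-0.039, 0.028, -0.999]]
wrist_force: [1.8, -2.8, -1.8]
gripper_width: 0.004
```

```bash
python3 st.py
```

```text
t4.30 ext mm [  0.7 128.2] z 190.9 yaw rel ext deg 0.15 tilt [-0.0287 -0.0381] F [ 0.9 -3.2 -1.8] g 0.004 j [ 38.  20.  -8.   1. -65.  69.]
```

Force of about 3 N, so the bolt is being pushed. I'll continue to the stop.

Request:
servo_tool --deltas '[{"slide": [0, -0.3, 0], "spin": 0}, {"slide": [0, -0.2, 0], "spin": 0}]'

```text
time_s: 4.5
tcp_pos: [0.53, 0.2225, 0.1909]
ee_rot: [[0.956, 0.291, -0.028], [0.29, -0.956, -0.039], [-0.038, 0.029, -0.999]]
wrist_force: [1.4, -2.0, -2.3]
gripper_width: 0.004
```

```bash
python3 st.py; python3 - <<'E'
from station import optics
import cv2
for n,(a,b,c,d) in dict(top=(150,280,140,310),side=(130,290,200,370)).items():
    f=optics.capture(n)['frame'][a:b,c:d,::-1]
    cv2.imwrite(f'pics/{n}2.png',cv2.resize(f,None,fx=3.5,fy=3.5,interpolation=cv2.INTER_CUBIC))
E
```

```text
t4.50 ext mm [  0.6 142. ] z 190.9 yaw rel ext deg 0.2 tilt [-0.0282 -0.039 ] F [ 0.8 -2.3 -2.3] g 0.004 j [ 39.  20.  -8.   1. -65.  67.]
```

View pics/side2.png

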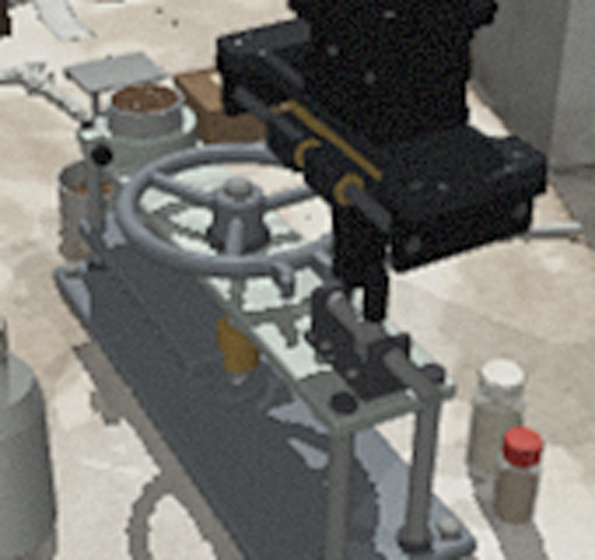

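View pics/top2.png

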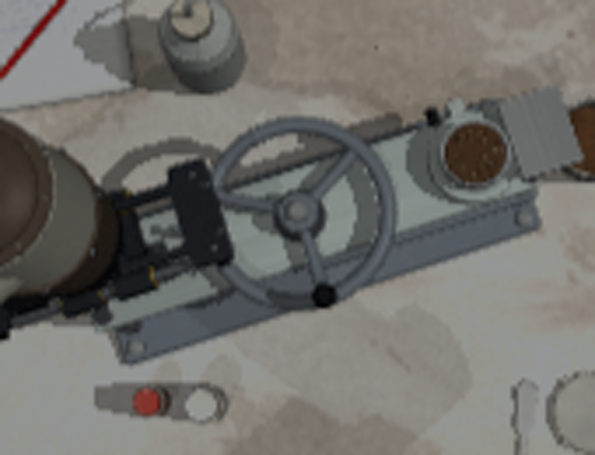

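Request:
servo_tool --deltas '[{"slide": [0, -0.15, 0], "spin": 0}]'

```text
time_s: 4.7
tcp_pos: [0.5294, 0.2239, 0.1912]
ee_rot: [[0.956, 0.292, -0.028], [0.291, -0.956, -0.044], [-0.039, 0.034, -0.999]]
wrist_force: [9.1, -17.6, -5.0]
gripper_width: 0.009
```

```bash
python3 st.py
```

```text
t4.70 ext mm [  0.5 143.5] z 191.2 yaw rel ext deg 0.24 tilt [-0.0279 -0.0437] F [  3.7 -19.5  -5. ] g 0.009 j [ 40.  20.  -8.   1. -65.  67.]
```

Request:
servo_tool --deltas '[{"slide": [0, 0.4, -0.1], "spin": 0}, {"slide": [-0.15, 1, -0.2], "spin": 0}, {"slide": [-0.2, 1, -0.1], "spin": 0}, {"slide": [-0.2, 1, 0], "spin": 0}, {"slide": [-0.2, 1, 0], "spin": 0}, {"slide": [-0.2, 1, 0], "spin": 0}, {"slide": [-0.2, 1, 0], "spin": 0}, {"slide": [-0.2, 0.9, 0], "spin": 0}]'

```text
time_s: 5.5
tcp_pos: [0.5549, 0.0391, 0.2134]
ee_rot: [[0.955, 0.295, -0.015], [0.294, -0.955, -0.031], [-0.023, 0.025, -0.999]]
wrist_force: [0.5, -0.2, -0.3]
gripper_width: 0.002
```

```bash
python3 st.py; python3 - <<'E'
from station import optics
import cv2
for n,(a,b,c,d) in dict(top=(150,280,140,310),side=(130,290,200,370)).items():
    f=optics.capture(n)['frame'][a:b,c:d,::-1]
    cv2.imwrite(f'pics/{n}3.png',cv2.resize(f,None,fx=3.5,fy=3.5,interpolation=cv2.INTER_CUBIC))
E
```

```text
t5.50 ext mm [-28.1 -40.9] z 213.4 yaw rel ext deg 0.45 tilt [-0.015  -0.0306] F [ 0.5 -0.3 -0.3] g 0.002 j [ 21.  16. -10.   1. -65.  85.]
```

View pics/side3.png

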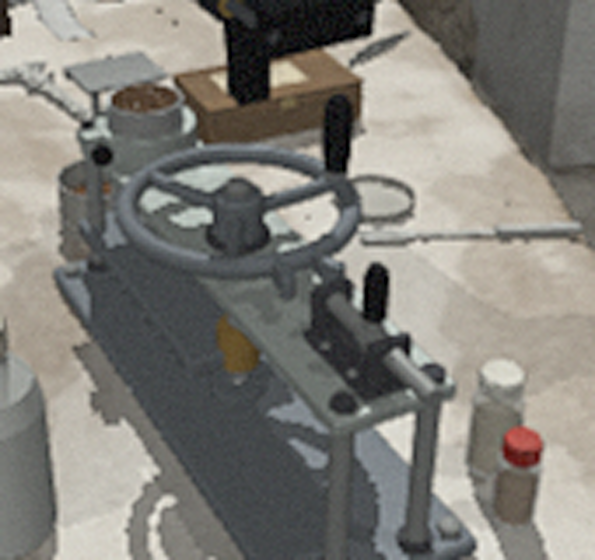

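View pics/top3.png

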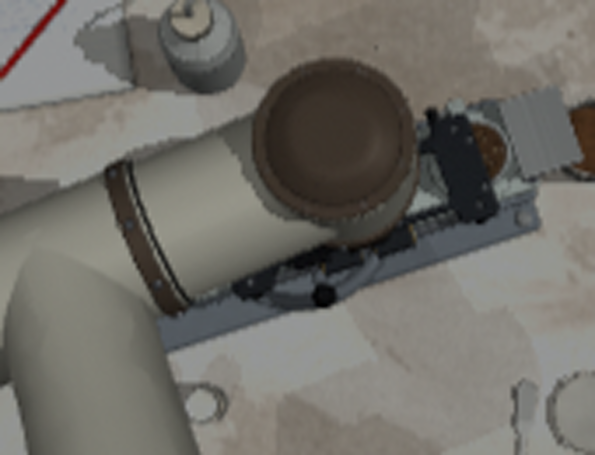

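Request:
servo_tool --deltas '[{"slide": [-0.9, 0, 0.4], "spin": 0}, {"slide": [-0.85, 0, 0.4], "spin": 0}, {"slide": [0, -0.2, 0], "spin": 0}]'

```text
time_s: 5.9
tcp_pos: [0.5119, 0.0302, 0.1952]
ee_rot: [[0.957, 0.289, -0.01], [0.289, -0.957, -0.027], [-0.017, 0.023, -1.0]]
wrist_force: [0.3, 0.1, 0.3]
gripper_width: 0.008
```

```bash
python3 st.py
```

```text
t5.90 ext mm [-71.9 -37. ] z 195.2 yaw rel ext deg 0.11 tilt [-0.01   -0.0266] F [0.3 0.  0.3] g 0.008 j [ 22.  13. -18.   1. -61.  84.]
```

Request:
servo_tool --deltas '[{"slide": [0, -0.4, 0.1], "spin": 0}, {"slide": [0, -0.15, 0], "spin": 0}]'

```text
time_s: 6.1
tcp_pos: [0.5091, 0.0458, 0.1936]
ee_rot: [[0.957, 0.29, -0.006], [0.29, -0.957, -0.025], [-0.013, 0.022, -1.0]]
wrist_force: [0.1, 0.2, 0.3]
gripper_width: 0.005
```

```bash
python3 st.py
```

```text
t6.10 ext mm [-70.  -21.3] z 193.6 yaw rel ext deg 0.15 tilt [-0.0061 -0.0246] F [0.2 0.1 0.3] g 0.005 j [ 24.  13. -18.   1. -60.  82.]
```

Request:
servo_tool --deltas '[{"slide": [0, -0.1, 0], "spin": 0}]'

```text
time_s: 6.2
tcp_pos: [0.5092, 0.0493, 0.1941]
ee_rot: [[0.957, 0.291, -0.005], [0.291, -0.956, -0.025], [-0.012, 0.022, -1.0]]
wrist_force: [1.2, -4.4, -0.0]
gripper_width: 0.008
```

```bash
python3 st.py
```

```text
t6.20 ext mm [-69. -18.] z 194.1 yaw rel ext deg 0.24 tilt [-0.0048 -0.0246] F [-0.1 -4.5 -0. ] g 0.008 j [ 24.  13. -18.   1. -60.  82.]
```

```bash
cat > plan.py <<'E'
import sys
exec(open('st.py').read())
ps=np.degrees(np.arctan2(R[1,0],R[0,0]))-np.degrees(X[2])
def fp(t,rho=19): return 72*np.array([-np.cos(t),np.sin(t)])-rho*np.array([np.sin(t),np.cos(t)])
# current implied theta from finger polar angle
a=np.arctan2(e[1]*1000,-e[0]*1000); print('r',np.hypot(*e)*1000,'theta est',(a+np.arctan2(19,72))%(2*np.pi))
cur=e*1000
y=np.radians(ps)
for t in map(float,sys.argv[1:]):
    q=fp(t);d=q-cur;d=np.array([np.cos(y)*d[0]+np.sin(y)*d[1],-np.sin(y)*d[0]+np.cos(y)*d[1]])
    print(t,q.round(1),'slide',(d[0]/25).round(2),(-d[1]/25).round(2));cur=q
E
python3 plan.py .25 .5 .75 1.0 1.25
```

```text
t6.20 ext mm [-69. -18.] z 194.1 yaw rel ext deg 0.24 tilt [-0.0048 -0.0246] F [-0.1 -4.5 -0. ] g 0.008 j [ 24.  13. -18.   1. -60.  82.]
r 71.28228234304412 theta est 0.0026447436988090156
0.25 [-74.5  -0.6] slide -0.22 -0.7
0.5 [-72.3  17.8] slide 0.09 -0.74
0.75 [-65.6  35.2] slide 0.27 -0.69
1.0 [-54.9  50.3] slide 0.43 -0.6
1.25 [-40.7  62.3] slide 0.57 -0.48
```

Request:
servo_tool --deltas '[{"slide": [-0.22, -0.7, 0], "spin": 0}, {"slide": [0.09, -0.74, 0.05], "spin": 0}, {"slide": [0.27, -0.69, 0], "spin": 0}]'

```text
time_s: 6.5
tcp_pos: [0.5003, 0.0982, 0.1941]
ee_rot: [[0.957, 0.291, -0.0], [0.291, -0.956, -0.035], [-0.01, 0.034, -0.999]]
wrist_force: [2.0, -10.1, -1.9]
gripper_width: 0.003
```

```bash
python3 plan.py 1 1.25 1.5 1.75 2
```

```text
t6.50 ext mm [-63.5  31.5] z 194.1 yaw rel ext deg 0.23 tilt [-0.0001 -0.0351] F [ -1.  -10.2  -1.9] g 0.003 j [ 30.  12. -18.   2. -60.  75.]
r 70.83316058502999 theta est 0.7185138534762179
1.0 [-54.9  50.3] slide 0.35 -0.75
1.25 [-40.7  62.3] slide 0.57 -0.48
1.5 [-24.   70.5] slide 0.67 -0.32
1.75 [-5.9 74.2] slide 0.73 -0.15
2.0 [12.7 73.4] slide 0.74 0.04
```

Request:
servo_tool --deltas '[{"slide": [0.3, -0.78, 0.05], "spin": 0}, {"slide": [0.55, -0.52, 0], "spin": 0}, {"slide": [0.65, -0.34, 0], "spin": 0}]'

```text
time_s: 6.8
tcp_pos: [0.5201, 0.1467, 0.1922]
ee_rot: [[0.956, 0.292, -0.012], [0.291, -0.956, -0.046], [-0.025, 0.041, -0.999]]
wrist_force: [-4.6, -4.9, 4.6]
gripper_width: 0.006
```

```bash
python3 plan.py 1.5 1.75 2 2.25 2.5; python3 - <<'E'
from station import optics
import cv2
for n,(a,b,c,d) in dict(side=(130,290,200,370)).items():
    f=optics.capture(n)['frame'][a:b,c:d,::-1]
    cv2.imwrite(f'pics/{n}4.png',cv2.resize(f,None,fx=3.5,fy=3.5,interpolation=cv2.INTER_CUBIC))
E
```

```text
t6.80 ext mm [-30.6  72.2] z 192.2 yaw rel ext deg 0.25 tilt [-0.0118 -0.0461] F [-5.8 -3.4  4.6] g 0.006 j [ 34.  16. -14.   2. -62.  72.]
r 78.41733523021597 theta est 1.4279108972144279
1.5 [-24.   70.5] slide 0.26 0.07
1.75 [-5.9 74.2] slide 0.73 -0.15
2.0 [12.7 73.4] slide 0.74 0.04
2.25 [30.4 68. ] slide 0.71 0.22
2.5 [46.3 58.3] slide 0.63 0.39
```

View pics/side4.png

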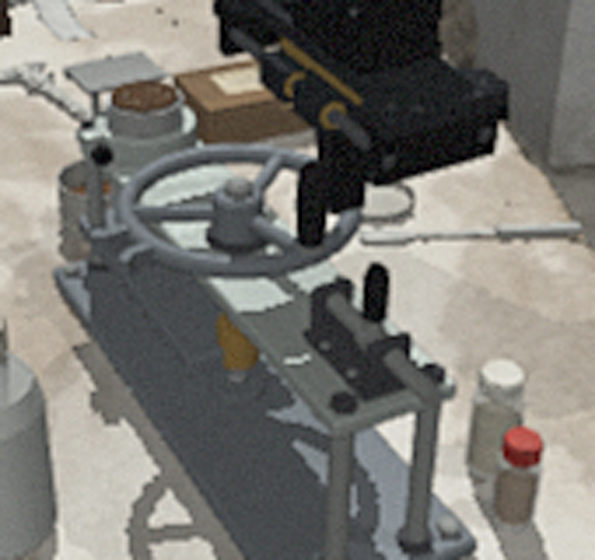

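The handle at (312,205) is being pushed ahead of the finger, and the lug is now at (130,250). I'll carry on.

Request:
servo_tool --deltas '[{"slide": [0.5, 0, 0], "spin": 0}, {"slide": [0.73, -0.05, 0], "spin": 0}, {"slide": [0.74, 0.05, 0], "spin": 0}]'

```text
time_s: 7.15
tcp_pos: [0.564, 0.1595, 0.1913]
ee_rot: [[0.955, 0.294, -0.025], [0.292, -0.955, -0.057], [-0.041, 0.047, -0.998]]
wrist_force: [-7.8, -2.1, 5.9]
gripper_width: 0.007
```

```bash
python3 plan.py 2 2.25 2.5 2.75 3 3.25
```

```text
t7.15 ext mm [15.1 71.9] z 191.3 yaw rel ext deg 0.34 tilt [-0.0254 -0.0573] F [-8.1  0.2  5.9] g 0.007 j [ 33.  21.  -7.   2. -65.  73.]
r 73.48738789553464 theta est 2.0363697165797827
2.0 [12.7 73.4] slide -0.1 -0.06
2.25 [30.4 68. ] slide 0.71 0.22
2.5 [46.3 58.3] slide 0.63 0.39
2.75 [59.3 45. ] slide 0.52 0.53
3.0 [68.6 29. ] slide 0.37 0.65
3.25 [73.6 11.1] slide 0.2 0.72
```

Request:
servo_tool --deltas '[{"slide": [0.65, 0.15, 0], "spin": 0}, {"slide": [0.63, 0.35, 0], "spin": 0}, {"slide": [0.55, 0.5, 0], "spin": 0}]'

```text
time_s: 7.45
tcp_pos: [0.6142, 0.1531, 0.1911]
ee_rot: [[0.954, 0.297, -0.03], [0.295, -0.954, -0.054], [-0.045, 0.043, -0.998]]
wrist_force: [-2.8, 6.1, 1.1]
gripper_width: 0.002
```

```bash
python3 plan.py 2.75 3 3.25 3.5 3.75
```

```text
t7.45 ext mm [61.4 51.3] z 191.1 yaw rel ext deg 0.51 tilt [-0.0301 -0.054 ] F [-0.9  6.7  1.1] g 0.002 j [ 30.  25.   0.   2. -68.  77.]
r 79.99800834274052 theta est 2.703442445223155
2.75 [59.3 45. ] slide -0.09 0.25
3.0 [68.6 29. ] slide 0.37 0.65
3.25 [73.6 11.1] slide 0.2 0.72
3.5 [74.1 -7.5] slide 0.01 0.74
3.75 [ 69.9 -25.6] slide -0.17 0.72
```

Request:
servo_tool --deltas '[{"slide": [0.1, 0.5, 0], "spin": -0.05}, {"slide": [0.2, 0.7, 0], "spin": 0}, {"slide": [0.15, 0.72, 0], "spin": 0}]'

```text
time_s: 7.75
tcp_pos: [0.6421, 0.1191, 0.1912]
ee_rot: [[0.951, 0.308, -0.027], [0.307, -0.951, -0.042], [-0.038, 0.032, -0.999]]
wrist_force: [-3.8, 6.8, 0.2]
gripper_width: 0.008
```

```bash
python3 plan.py 3.25 3.5 3.75 4 4.25 4.5; python3 - <<'E'
from station import optics
import cv2
for n,(a,b,c,d) in dict(side=(130,290,200,370)).items():
    f=optics.capture(n)['frame'][a:b,c:d,::-1]
    cv2.imwrite(f'pics/{n}5.png',cv2.resize(f,None,fx=3.5,fy=3.5,interpolation=cv2.INTER_CUBIC))
E
```

```text
t7.75 ext mm [78.4 10.8] z 191.2 yaw rel ext deg 1.19 tilt [-0.0265 -0.0418] F [-1.7  7.6  0.2] g 0.008 j [ 25.  27.   3.   2. -69.  82.]
r 79.09247901214104 theta est 3.2629029922970565
3.25 [73.6 11.1] slide -0.19 -0.02
3.5 [74.1 -7.5] slide 0.0 0.74
3.75 [ 69.9 -25.6] slide -0.18 0.72
4.0 [ 61.4 -42.1] slide -0.35 0.65
4.25 [ 49.1 -56. ] slide -0.5 0.55
4.5 [ 33.8 -66.4] slide -0.62 0.4
```

View pics/side5.png

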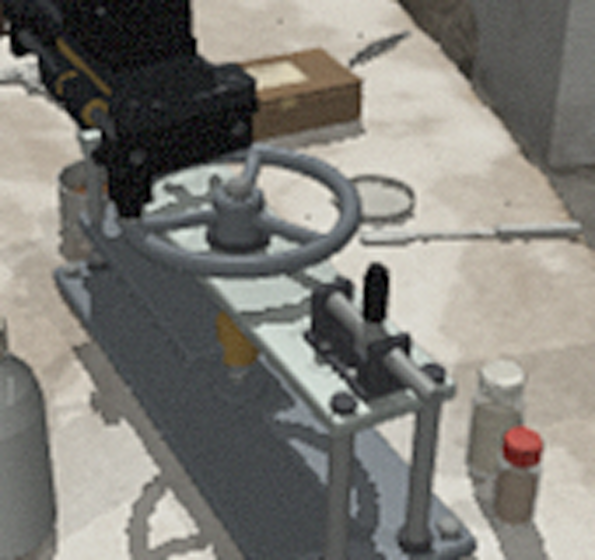

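```bash
python3 - <<'E'
from h import *
from scipy.optimize import least_squares
T=((567+.5)/5-.5+150,(65+.5)/5-.5+170);S=((147+.5)/5-.5+200,(120+.5)/5-.5+150)
o=least_squares(lambda P:np.concatenate([proj('top',P)-T,proj('side',P)-S]),[.65,-.02,.19]);print(o.x,o.fun)
T=((720+.5)/5-.5+150,(90+.5)/5-.5+170)
S=(512*113/3.5/512+200,130+70/3.5)
o=least_squares(lambda P:np.concatenate([proj('top',P)-T,proj('side',P)-S]),[.65,-.1,.19]);print('plate',o.x,o.fun)
E
```

```text
[ 0.6491008  -0.02526419  0.14847763] [-0.00612197  0.04604819 -0.03976683 -0.00623189]
plate [ 0.63000753 -0.11014877  0.17381701] [ 0.08528001 -0.63897326  0.60494864  0.09466213]
```

Knob at 148 mm and plate at about 174 mm: both are well below the gripper body (≥0.25 m). Continuing.

Request:
servo_tool --deltas '[{"slide": [-0.1, 0.74, 0], "spin": 0.15}, {"slide": [-0.25, 0.72, 0], "spin": 0}, {"slide": [-0.4, 0.65, 0], "spin": 0}]'

```text
time_s: 8.1
tcp_pos: [0.6427, 0.0691, 0.1916]
ee_rot: [[0.957, 0.288, -0.021], [0.287, -0.957, -0.031], [-0.029, 0.024, -0.999]]
wrist_force: [1.4, 7.3, -2.2]
gripper_width: 0.004
```

```bash
python3 plan.py 4 4.25 4.5 4.75 5
```

```text
t8.10 ext mm [ 64.6 -37.3] z 191.6 yaw rel ext deg 0.02 tilt [-0.021  -0.0314] F [ 3.4  6.6 -2.2] g 0.004 j [ 21.  26.   2.   1. -67.  85.]
r 74.60266892448834 theta est 3.9234513311264334
4.0 [ 61.4 -42.1] slide -0.13 0.19
4.25 [ 49.1 -56. ] slide -0.49 0.56
4.5 [ 33.8 -66.4] slide -0.62 0.42
4.75 [ 16.3 -72.7] slide -0.7 0.25
5.0 [ -2.2 -74.4] slide -0.74 0.07
```

Request:
servo_tool --deltas '[{"slide": [-0.35, 0.5, 0], "spin": 0}, {"slide": [-0.6, 0.5, 0], "spin": 0}, {"slide": [-0.65, 0.3, 0], "spin": 0}]'

```text
time_s: 8.4
tcp_pos: [0.6208, 0.0307, 0.1925]
ee_rot: [[0.957, 0.29, -0.002], [0.29, -0.957, -0.023], [-0.009, 0.021, -1.0]]
wrist_force: [4.8, 1.1, -3.7]
gripper_width: 0.004
```

```bash
python3 plan.py 4.75 5 5.25 5.5 5.75; python3 - <<'E'
from station import optics
import cv2
for n,(a,b,c,d) in dict(side=(130,290,200,370)).items():
    f=optics.capture(n)['frame'][a:b,c:d,::-1]
    cv2.imwrite(f'pics/{n}6.png',cv2.resize(f,None,fx=3.5,fy=3.5,interpolation=cv2.INTER_CUBIC))
E
```

```text
t8.40 ext mm [ 32.6 -67.9] z 192.5 yaw rel ext deg 0.16 tilt [-0.0022 -0.0231] F [ 4.9 -0.4 -3.7] g 0.004 j [ 18.  23.  -3.   1. -65.  88.]
r 75.29705045765814 theta est 4.522337235847189
4.75 [ 16.3 -72.7] slide -0.65 0.19
5.0 [ -2.2 -74.4] slide -0.74 0.07
5.25 [-20.6 -71.6] slide -0.73 -0.12
5.5 [-37.6 -64.3] slide -0.68 -0.29
5.75 [-52.3 -53. ] slide -0.59 -0.45
```

View pics/side6.png

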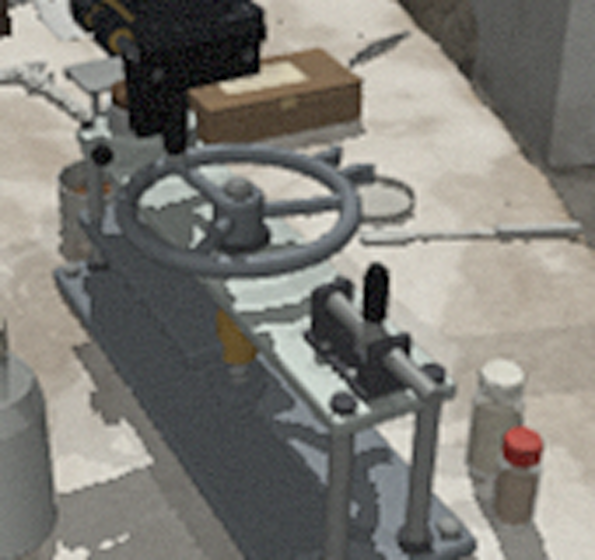

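Request:
servo_tool --deltas '[{"slide": [-0.68, 0.19, 0.05], "spin": 0}, {"slide": [-0.72, 0.05, 0], "spin": 0}, {"slide": [-0.72, -0.12, 0], "spin": 0}]'

```text
time_s: 8.75
tcp_pos: [0.5783, 0.0149, 0.1936]
ee_rot: [[0.957, 0.289, 0.02], [0.289, -0.957, -0.017], [0.015, 0.022, -1.0]]
wrist_force: [7.1, 2.9, -4.6]
gripper_width: 0.003
```

```bash
python3 plan.py 5.25 5.5 5.75 6 6.15 6.28
```

```text
t8.75 ext mm [-12.6 -70.8] z 193.6 yaw rel ext deg 0.14 tilt [ 0.0203 -0.0169] F [ 7.6  0.7 -4.6] g 0.003 j [ 18.  18. -10.   1. -61.  88.]
r 71.90935978360827 theta est 5.146566046308964
5.25 [-20.6 -71.6] slide -0.32 0.03
5.5 [-37.6 -64.3] slide -0.68 -0.29
5.75 [-52.3 -53. ] slide -0.59 -0.45
6.0 [-63.8 -38.4] slide -0.46 -0.59
6.15 [-68.8 -28.4] slide -0.2 -0.4
6.28 [-71.9 -19.2] slide -0.12 -0.37
```

Request:
servo_tool --deltas '[{"slide": [-0.4, 0.05, 0.05], "spin": 0}, {"slide": [-0.65, -0.22, 0], "spin": 0}, {"slide": [-0.55, -0.45, 0], "spin": 0}]'

```text
time_s: 9.05
tcp_pos: [0.5408, 0.0176, 0.194]
ee_rot: [[0.956, 0.29, 0.035], [0.291, -0.957, -0.019], [0.028, 0.028, -0.999]]
wrist_force: [3.1, -4.7, 0.8]
gripper_width: 0.002
```

```bash
python3 plan.py 5.75 6 6.15 6.28; python3 - <<'E'
from station import optics
import cv2
for n,(a,b,c,d) in dict(side=(130,290,200,370)).items():
    f=optics.capture(n)['frame'][a:b,c:d,::-1]
    cv2.imwrite(f'pics/{n}7.png',cv2.resize(f,None,fx=3.5,fy=3.5,interpolation=cv2.INTER_CUBIC))
E
```

```text
t9.05 ext mm [-47.8 -57.3] z 194.0 yaw rel ext deg 0.25 tilt [ 0.0346 -0.0191] F [ 1.7 -5.4  0.8] g 0.002 j [ 20.  14. -16.   2. -58.  86.]
r 74.65766455003126 theta est 5.665322621371473
5.75 [-52.3 -53. ] slide -0.18 -0.18
6.0 [-63.8 -38.4] slide -0.46 -0.59
6.15 [-68.8 -28.4] slide -0.2 -0.4
6.28 [-71.9 -19.2] slide -0.12 -0.37
```

View pics/side7.png

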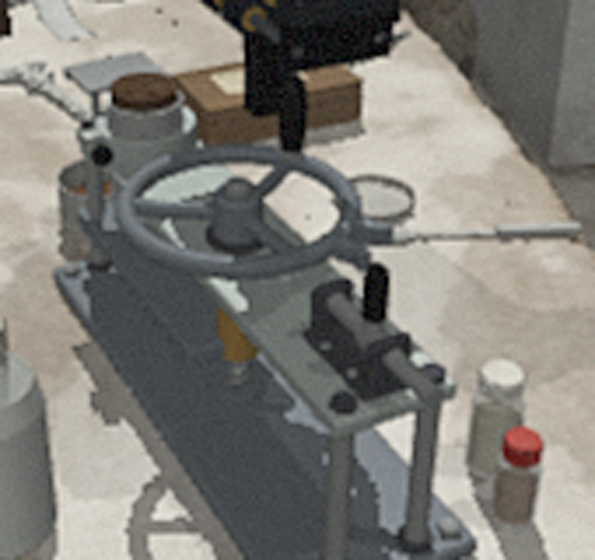

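Request:
servo_tool --deltas '[{"slide": [-0.45, -0.45, 0.05], "spin": 0}, {"slide": [-0.35, -0.55, 0], "spin": 0}]'

```text
time_s: 9.3
tcp_pos: [0.513, 0.0339, 0.1933]
ee_rot: [[0.956, 0.291, 0.034], [0.291, -0.956, -0.024], [0.026, 0.033, -0.999]]
wrist_force: [1.8, -4.9, -0.8]
gripper_width: 0.006
```

```bash
python3 plan.py 6 6.15 6.28
```

```text
t9.30 ext mm [-69.7 -33.8] z 193.3 yaw rel ext deg 0.27 tilt [ 0.0341 -0.024 ] F [ 0.3 -5.2 -0.8] g 0.006 j [ 23.  12. -20.   2. -57.  82.]
r 77.5008288077253 theta est 6.089728359788834
6.0 [-63.8 -38.4] slide 0.24 0.18
6.15 [-68.8 -28.4] slide -0.2 -0.4
6.28 [-71.9 -19.2] slide -0.12 -0.37
```

Request:
servo_tool --deltas '[{"slide": [0, -0.35, 0], "spin": 0}, {"slide": [0, -0.15, 0], "spin": 0}]'

```text
time_s: 9.5
tcp_pos: [0.508, 0.0447, 0.1933]
ee_rot: [[0.956, 0.291, 0.031], [0.292, -0.956, -0.028], [0.021, 0.036, -0.999]]
wrist_force: [1.5, -4.0, -0.0]
gripper_width: 0.005
```

```bash
python3 st.py;  python3 - <<'E'
from station import optics
import cv2
for n,(a,b,c,d) in dict(side=(150,260,230,340)).items():
    f=optics.capture(n)['frame'][a:b,c:d,::-1]
    cv2.imwrite(f'pics/{n}8.png',cv2.resize(f,None,fx=5,fy=5,interpolation=cv2.INTER_CUBIC))
E
```

```text
t9.50 ext mm [-71.4 -22. ] z 193.3 yaw rel ext deg 0.31 tilt [ 0.0309 -0.0282] F [ 0.3 -4.2 -0. ] g 0.005 j [ 25.  11. -20.   3. -57.  81.]
```

View pics/side8.png

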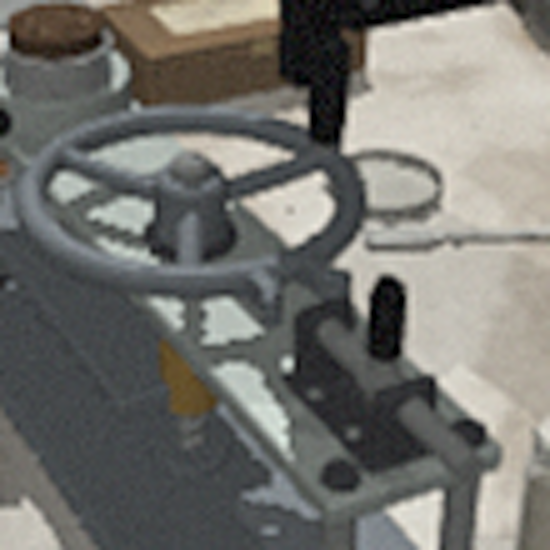

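Request:
servo_tool --deltas '[{"slide": [0, -0.1, 0], "spin": 0}, {"slide": [0, 0, 0], "spin": 0}]'

```text
time_s: 9.75
tcp_pos: [0.508, 0.0477, 0.1932]
ee_rot: [[0.956, 0.291, 0.031], [0.292, -0.956, -0.028], [0.021, 0.036, -0.999]]
wrist_force: [-0.8, -1.3, 1.2]
gripper_width: 0.009
```

```bash
python3 st.py
```

```text
t9.75 ext mm [-70.5 -19.1] z 193.2 yaw rel ext deg 0.32 tilt [ 0.0306 -0.0281] F [-1.2 -1.   1.2] g 0.009 j [ 25.  12. -20.   3. -58.  81.]
```

Request:
servo_tool --deltas '[{"slide": [0, 0.7, -0.2], "spin": 0}, {"slide": [0.8, 0.1, -0.5], "spin": 0}, {"slide": [0.8, 0, -0.5], "spin": 0}]'

```text
time_s: 10.05
tcp_pos: [0.5499, 0.0419, 0.2228]
ee_rot: [[0.956, 0.291, 0.025], [0.292, -0.956, -0.025], [0.016, 0.032, -0.999]]
wrist_force: [0.4, -0.3, -0.0]
gripper_width: 0.006
```

```bash
python3 st.py;  python3 - <<'E'
from station import optics
import cv2,numpy as np
f=optics.capture('side')['frame'][:,:,::-1]
cv2.imwrite('pics/side9raw.png',f)
a=cv2.imread('pics/side3.png')
b=cv2.resize(f[130:290,200:370],None,fx=3.5,fy=3.5,interpolation=cv2.INTER_CUBIC)
cv2.imwrite('pics/side9.png',np.hstack([a[80:420,80:470],b[80:420,80:470]]))
E
```

```text
t10.05 ext mm [-32.1 -36.7] z 222.8 yaw rel ext deg 0.3 tilt [ 0.0248 -0.0254] F [ 0.3 -0.4 -0. ] g 0.006 j [ 22.  14. -12.   2. -63.  84.]
```

View pics/side9.png

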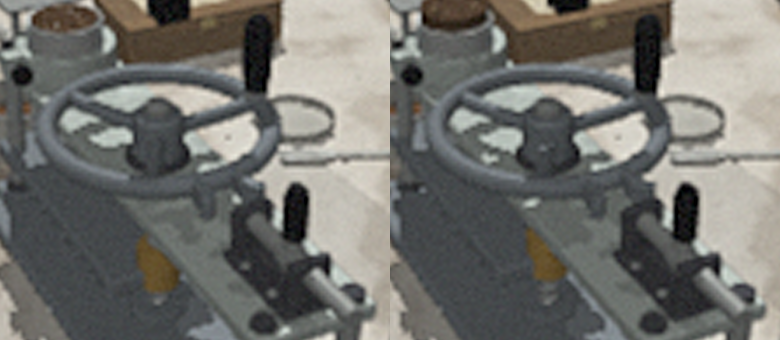

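Request:
servo_tool --deltas '[{"slide": [0.3, -0.7, -0.3], "spin": 0}, {"slide": [0.3, -0.9, -0.2], "spin": 0}, {"slide": [0.2, -0.93, -0.1], "spin": 0}, {"slide": [0.1, -0.93, 0], "spin": 0}, {"slide": [0.1, -0.93, 0], "spin": 0}, {"slide": [0.1, -0.93, 0], "spin": 0}, {"slide": [0.1, -0.93, 0], "spin": 0}, {"slide": [0.1, -0.93, 0], "spin": 0}, {"slide": [0, -0.93, 0], "spin": 0}, {"slide": [0, -0.93, 0], "spin": 0}]'

```text
time_s: 11.1
tcp_pos: [0.5196, 0.2819, 0.2292]
ee_rot: [[0.958, 0.285, 0.026], [0.286, -0.958, -0.014], [0.021, 0.021, -1.0]]
wrist_force: [0.5, -0.0, 0.3]
gripper_width: 0.005
```

```bash
python3 st.py
```

```text
t11.10 ext mm [  7.8 201.9] z 229.2 yaw rel ext deg -0.07 tilt [ 0.0256 -0.014 ] F [ 0.4 -0.1  0.3] g 0.005 j [ 45.  18.  -5.   2. -66.  61.]
```

Request:
servo_tool --deltas '[{"slide": [-0.15, 0.1, 0.6], "spin": 0}, {"slide": [-0.15, 0.1, 0.6], "spin": 0}, {"slide": [0, 0.1, 0.3], "spin": 0}]'

```text
time_s: 11.4
tcp_pos: [0.5146, 0.278, 0.1898]
ee_rot: [[0.957, 0.29, 0.026], [0.291, -0.957, -0.009], [0.022, 0.016, -1.0]]
wrist_force: [-1.0, 0.7, -0.5]
gripper_width: 0.005
```

```bash
python3 st.py
```

```text
t11.40 ext mm [  1.9 199.6] z 189.8 yaw rel ext deg 0.21 tilt [ 0.0261 -0.0089] F [-0.8  1.  -0.5] g 0.005 j [ 45.  19. -10.   2. -61.  61.]
```

Request:
servo_tool --deltas '[{"slide": [0, 0.7, 0], "spin": 0}, {"slide": [-0.05, 0.4, 0], "spin": 0}, {"slide": [0, 0.4, 0], "spin": 0}]'

```text
time_s: 11.7
tcp_pos: [0.5246, 0.2414, 0.1888]
ee_rot: [[0.956, 0.291, 0.024], [0.291, -0.957, -0.007], [0.021, 0.014, -1.0]]
wrist_force: [-1.1, 2.8, -2.6]
gripper_width: 0.005
```

```bash
python3 st.py
```

```text
t11.70 ext mm [  1.  161.7] z 188.8 yaw rel ext deg 0.26 tilt [ 0.0243 -0.0069] F [-0.2  3.  -2.6] g 0.005 j [ 41.  18. -11.   1. -60.  65.]
```

Request:
servo_tool --deltas '[{"slide": [0, 0.25, 0], "spin": 0}]'

```text
time_s: 11.8
tcp_pos: [0.5267, 0.2347, 0.1889]
ee_rot: [[0.957, 0.29, 0.024], [0.29, -0.957, -0.006], [0.022, 0.012, -1.0]]
wrist_force: [-1.1, 2.4, -2.1]
gripper_width: 0.006
```

```bash
python3 st.py
```

```text
t11.80 ext mm [  1.  154.6] z 188.9 yaw rel ext deg 0.18 tilt [ 0.0242 -0.0055] F [-0.4  2.6 -2.1] g 0.006 j [ 41.  18. -11.   1. -60.  65.]
```

Request:
servo_tool --deltas '[{"slide": [0, 0.2, 0], "spin": 0}]'

```text
time_s: 11.9
tcp_pos: [0.5283, 0.2294, 0.1891]
ee_rot: [[0.957, 0.289, 0.024], [0.289, -0.957, -0.004], [0.022, 0.011, -1.0]]
wrist_force: [-1.2, 2.7, -1.7]
gripper_width: 0.01
```

```bash
python3 st.py
```

```text
t11.90 ext mm [  1.1 149. ] z 189.1 yaw rel ext deg 0.12 tilt [ 0.0243 -0.0045] F [-0.4  3.  -1.7] g 0.01 j [ 40.  18. -11.   1. -60.  66.]
```

Request:
servo_tool --deltas '[{"slide": [0, 0.12, 0], "spin": 0}]'

```text
time_s: 12.0
tcp_pos: [0.529, 0.2281, 0.1891]
ee_rot: [[0.958, 0.287, 0.024], [0.287, -0.958, 0.001], [0.023, 0.006, -1.0]]
wrist_force: [-7.4, 14.9, -0.8]
gripper_width: 0.004
```

```bash
python3 st.py
```

```text
t12.00 ext mm [  1.3 147.6] z 189.1 yaw rel ext deg 0.03 tilt [0.0243 0.0007] F [-2.8 16.4 -0.8] g 0.004 j [ 40.  18. -11.   1. -60.  66.]
```

Request:
servo_tool --deltas '[{"slide": [0, -0.6, 0], "spin": 0}, {"slide": [0, -0.8, -0.4], "spin": 0}, {"slide": [0, -0.9, -0.8], "spin": 0}, {"slide": [-0.3, -0.9, -0.8], "spin": 0}, {"slide": [-0.3, -0.9, -0.5], "spin": 0}, {"slide": [0, -0.9, 0], "spin": 0}]'

```text
time_s: 12.6
tcp_pos: [0.478, 0.3441, 0.2559]
ee_rot: [[0.958, 0.284, 0.03], [0.284, -0.959, -0.006], [0.027, 0.014, -1.0]]
wrist_force: [0.6, 1.4, 0.2]
gripper_width: 0.003
```

```bash
python3 st.py;  python3 - <<'E'
from station import optics
import cv2,numpy as np
f=optics.capture('side')['frame'][:,:,::-1]
t=optics.capture('top')['frame'][:,:,::-1]
cv2.imwrite('pics/topf.png',cv2.resize(t[150:280,140:310],None,fx=3.5,fy=3.5,interpolation=cv2.INTER_CUBIC))
a=cv2.imread('pics/side0raw.png')
g=lambda i:cv2.resize(i[150:270,215:345],None,fx=3,fy=3,interpolation=cv2.INTER_CUBIC)
cv2.imwrite('pics/sidef.png',np.hstack([g(a),g(f)]))
E
```

```text
t12.60 ext mm [-14.2 273.4] z 255.9 yaw rel ext deg -0.17 tilt [ 0.0297 -0.006 ] F [0.9 1.1 0.2] g 0.003 j [ 52.  17.  -3.   2. -69.  54.]
```

View pics/sidef.png

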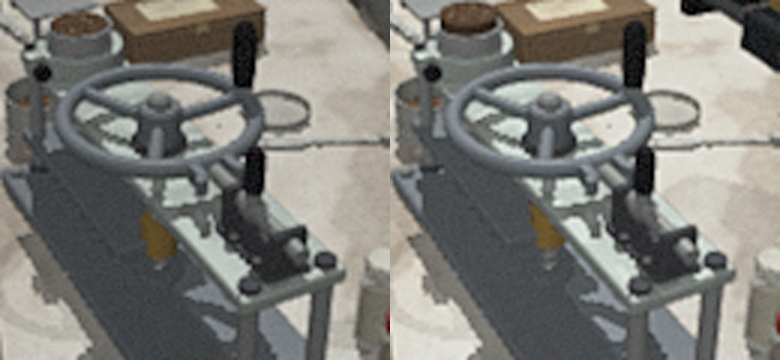

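View pics/topf.png

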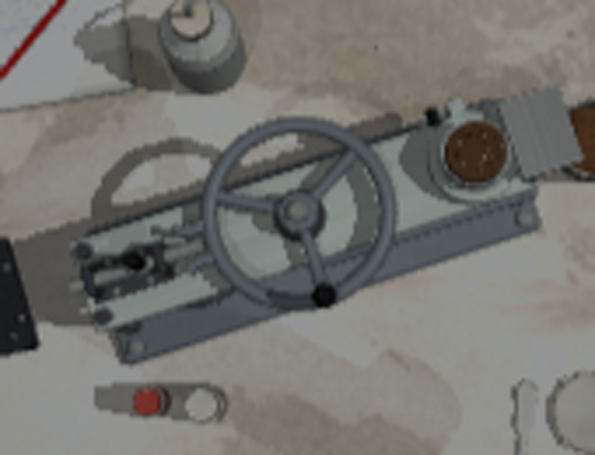

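The final image matches the start. The post is at x=254 in both crops, and the handle is at the same place (242 and 244). The core now stands proud of the tube, and the bottle and vials have not moved. The robot is clear of everything, so I'm handing in.

```bash
python3 -c "
from station import r
print(r.finish_job())"
```

```text
the job is handed in; nothing more can be done
None
```

The job is handed in, at about 12.7 s on the robot's clock. All pushing was done with the shut fingers.

- **Bolt out:** I pushed it out until it met its stop, where the force rose to about 20 N. The picture shows it clear of the lug.
- **Wheel:** I pushed the handle once round clockwise, with at most about 10 N of force. The finger finished about 1 mm short of where it first met the handle at the start. The handle and spokes then matched the start picture.
- **Bolt home:** I pushed it back in until it stopped hard, at about 16 N. The finger was within 1 mm of where I expected it for a bolt fully home.

In the last pictures the post and handle are where they started, the core stands proud of the tube, and the wash bottle and vials look unmoved. The visible part of the tin looks unmoved too. The robot was about 10 cm clear of the bolt post, and nothing failed or disagreed.

I could only see the 10 mm rise of the core in the pictures. I did not measure it, and `r.finish_job()` gives no verdict. The finger turned out narrower than I assumed, so the bolt met its stop about 7 mm further on than planned; I went by the force there instead.

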